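# Charge the bench polisher with a scoop of balls

### The arm

A 6-joint arm with a two-finger parallel gripper is mounted at the origin on the work surface. World frame = base frame: x ahead of the robot, y to its left, z up, the work surface at z = 0. Lengths are in mm, angles in rad, forces in N, time in s.
With the tool pointing down it reaches from about 300 to 775 mm from the base axis. Payload 14.6 kg.
Tool frame: the origin (TCP) lies midway between the tips of the shut fingers; the grasp point (between the pads) lies 19 mm behind it (bot.tcp_to_grasp is the distance from the TCP to the grasp point, in mm); z points along the fingers, y is the direction in which the jaws open and shut (so a half turn about z gives the same grasp; the last joint's range is limited). The gripper opens to 94 mm and grips with 3 to 60 N. Pads are 16 mm wide; open, the fingers measure 119 mm over their backs; the gripper's body (75 mm by 177 mm) begins 78 mm behind the grasp point.
Start: joints at [1.133, 0.3, 1.521, -0, 1.321, -0.067], TCP at [199.295, 512.612, 205.446] pointing down, gripper open.
Joint ranges: [-3.03, 3.03], [-0.79, 2.21], [0.23, 2.52], [-1.04, 4.18], [0, 3.07], [-2.55, 2.55]. Speed limits (rad/s): [2.22, 2.22, 2.57, 3.14, 3.14, 3.14].

### API

Orientations are given as a 3x3 rotation matrix whose columns are the frame's x, y, z axes.
In Python, from workcell import bot gives the robot as it stands.
- The arm moves only by the tool jog_arm, never from a script. Its argument "motion" is a list of rows, each an object of numbers: "tx", "ty", "tz": the shift along the tool's x, y, z in mm; "roll": the turn about the tool's z in degrees. A call has 1 to 20 rows; each row shifts and turns the commanded pose from where the row before left it, along the tool's axes as they then stand; what a row does not reach is not made up. A row lasts 1/8 s, in which the tool goes at most 62.5 mm and 10.7 degrees, less where a joint would pass 70% of its speed; a pose out of reach is approached as far as the arm can. A call is refused whole if a number of a shift passes 62.5 or a number of a turn 10.7, either way. A call with a gripper value outside its range is refused whole. "gripper" is the closure in counts, from 0 (fully open) to 255 (shut), set as the call begins (left out, the last holds). The fingers move at their own pace and stop on an object; the grip force is fixed at half the most. Time passes only in rows, so rows that do not move let the fingers close. It gives the time, the measured TCP pose, the force and the opening at its end, in the units of the state.
- bot.sense(): the state, without advancing time (a new reading comes with each control period).
- bot.capture(name): name is "side" or "top" or "wrist"; returns (picture, depth): 384x512x3 uint8, red, green, blue; 384x512 float32, mm along the optical axis (not along the pixel's ray), 0 where there is no reading.
- bot.camera_model(name): a dict with "intrinsics" (3x3 intrinsics, pixels), "world_to_cam" (4x4, takes a point from world to camera coordinates); the wrist camera has in their place "hand_eye" (4x4, takes a point from camera to tool coordinates, whose origin is the TCP and whose axes are the flange's). Camera axes: x right, y up, looking along -z (the intrinsics and any distortion apply to the point x, -y, -z); pixel columns grow to the right and rows downward; lengths in mm; the calibration is good to about 2 mm. A picture is of the moment at which its call begins: read the wrist's pose just before it. camera_model takes no time and is no camera call.
- bot.close_job(): hands the job in, once; it reports no verdict.
Trained networks look in the newest picture that a camera, given by its name, has taken for a name from the list of things; names that differ only in an ending like _2 or _b are one class to them, and where a whole thing is asked for, a point or a joint stands for the part that bears it (a point fixed in the world has none). Each returns a list of dicts, best first, with "score" (0 to 1); they miss things now and then, are a little off and sometimes report something else, mostly with a low value. They report only what shows in the picture. A call takes as long as a camera call. They do not tell look-alikes from the thing itself.
- bot.find_in(thing, camera): "extent" ([left, top, right, bottom] in pixels, round what is visible of it).
- bot.mark_of(thing, camera): "uv" ([column, row] in pixels: a listed point, or the origin of a listed thing).
The state is a dict: "clock": time; "q": joint angles; "dq": joint speeds; "joint_efforts": joint torques, N m; "tcp_pos": TCP position; "eef_rot": TCP orientation; "contact_force": force on the tool from outside, world axes, zero at the start; "ft_torque": the same for the moment, N m; "gripper_width": finger opening in mm.
Only numpy, scipy, OpenCV 4.12 (cv2) and the standard library are available. Lean on these libraries where they do the work, as an engineer would, in place of code of your own. Each camera call takes 0.05 s, during which the arm holds its last target. There are 200 camera calls.

### The job

Pick up the metal hand scoop, scoop all three white deburring balls out of their long tray in one go, and tip them into the round bowl of the small polishing machine. Then stand the empty scoop back down flat on the bench and let go of it.

Things in the scene. Friction and masses are not known exactly. Their poses are not given: they have to be found in the camera images.
- scoop_grip (a point): Grip point in the upright black handle of the loose aluminium hand scoop (180 g), 88 mm above its underside; it stands flat on the bench. Axes: z up the handle, -x to the open mouth, which starts facing roughly to the robot's side. Handle 18 mm thick (x), 34 mm wide (y), top 27 mm above this point, free 40 mm below it: grip from above across the 18 mm. The pan's back end is 9 mm behind it (+x).
- scoop_lip (a point): Middle of the scoop's straight front lip, on the underside: 101 mm along -x from the grip point and 88 mm below it; same axes. The flat pan is 110 mm long and 92 mm wide over all, floor 2.5 mm thick, side walls 3 mm thick and 36 mm high (20 mm in the front 35 mm), back wall 45 mm high, no wall at the mouth.
- tray: Long steel tray that holds the balls, fixed; origin at the centre of its underside, z up, x along its length, -x end nearer the robot. Inside 240 (x) by 120 mm (y), walls 4 mm thick, rim 40 mm and flat floor 8 mm above the bench, inside corners bevelled by 14 mm. The 120 mm or so at its +x end are empty. (The shorter tray of hexagon nuts further off is not it.)
- polisher: Small round vibratory polisher, fixed: a grey base with an open grey bowl on top; origin at the centre of its underside, z up. Rim 100 mm above the bench, 92 mm outer radius, wall 4 mm, bowl floor 36 mm above the bench with a slim cone in the middle reaching 67 mm. (A steel cup further off is not it.)
- ball1_center (a point): One of three identical slippery white ceramic balls, 24 mm across, 25 g, that roll easily; this point is its centre. All lie on the tray's floor in the half nearer the robot (45 to 100 mm from the tray's centre), side by side about 32 mm apart across the tray.
- ball2_center (a point): One of three identical slippery white ceramic balls, 24 mm across, 25 g, that roll easily; this point is its centre. All lie on the tray's floor in the half nearer the robot (45 to 100 mm from the tray's centre), side by side about 32 mm apart across the tray.
- ball3_center (a point): One of three identical slippery white ceramic balls, 24 mm across, 25 g, that roll easily; this point is its centre. All lie on the tray's floor in the half nearer the robot (45 to 100 mm from the tray's centre), side by side about 32 mm apart across the tray.
Not all that is in view belongs to the job. What is shaped like the part that bears ball3_center but brown or yellow is not meant.

How it is judged (in metres and radians):
On the way, in this order (a step that is already met when the one before it is completed fails the run):
1. all three balls ride together in the scoop, lifted clear of the tray (x of ball1_center in the frame of scoop_grip between -0.103 and 0.005 m and y of ball1_center in the frame of scoop_grip between -0.046 and 0.046 m and z of ball1_center in the frame of scoop_grip between -0.09 and -0.03 m and height (world z) of each of ball1_center, ball2_center, ball3_center above 0.07 m and x of ball2_center in the frame of scoop_grip between -0.103 and 0.005 m and y of ball2_center in the frame of scoop_grip between -0.046 and 0.046 m and z of ball2_center in the frame of scoop_grip between -0.09 and -0.03 m and x of ball3_center in the frame of scoop_grip between -0.103 and 0.005 m and y of ball3_center in the frame of scoop_grip between -0.046 and 0.046 m and z of ball3_center in the frame of scoop_grip between -0.09 and -0.03 m), for 0.2 s.
2. all three balls are in the polisher's bowl (horizontal distance between each of ball1_center, ball2_center, ball3_center and polisher below 0.088 m and z of ball1_center in the frame of polisher between 0.03 and 0.095 m and z of ball2_center in the frame of polisher between 0.03 and 0.095 m and z of ball3_center in the frame of polisher between 0.03 and 0.095 m), for 0.2 s.
At the end, for the whole second after the job is handed in: All three balls lie inside the polisher's bowl, below its rim, and the scoop stands released on the bench itself (not in the tray), flat to within 10 degrees with its grip point no more than 93 mm above the bench (all of step 2 and angle between scoop_grip's own z axis and vertical below 0.17 rad and height (world z) of scoop_grip between 0.08 and 0.093 m); the robot touches nothing.
It also fails if it takes over 67 s, if anything falls off the work surface, if the arm or the gripper's body presses on something with over 40 N, if the wrist force passes 120 N, or if a joint passes its speed limit or range.

## Working session

There is one attempt and no reset: what is moved stays moved. The work goes in short steps, Python scripts to look and compute and a tool call to move; the robot and the scene stay as the last step left them, time stands still between calls to the robot, and variables do not carry over. Pictures are saved under pics/ and viewed, about 8 in all and at most 12, crops included, and the job is handed in when it is done.

Besides the shell and the picture viewer there is one more tool, called after "Request:" by a JSON object that holds its "method" and its "body". jog_arm: Moves the arm, as the interface text tells. Its arguments: {"type":"object","properties":{"motion":{"type":"array","items":{"type":"object","properties":{"tx":{"type":"number"},"ty":{"type":"number"},"tz":{"type":"number"},"roll":{"type":"number"}}}},"gripper":{"type":"number"}},"required":["motion"]}

```bash
mkdir -p pics
cat > h.py <<'E'
from workcell import bot
import numpy as np, cv2
def cap(n):
    s=bot.sense(); p,d=bot.capture(n); return s,p,d
def pose(n,s):
    m=bot.camera_model(n); K=np.array(m['intrinsics'])
    if n=='wrist':
        T=np.eye(4);T[:3,:3]=s['eef_rot'];T[:3,3]=s['tcp_pos'];C=T@np.array(m['hand_eye'])
    else: C=np.linalg.inv(np.array(m['world_to_cam']))
    return K,C
def ray(n,s,uv):
    K,C=pose(n,s); r=np.linalg.inv(K)@[uv[0],uv[1],1.]
    return C[:3,3],C[:3,:3]@[r[0],-r[1],-1.]
def atz(n,s,uv,z):
    o,d=ray(n,s,uv); return o+d*(z-o[2])/d[2]
def atd(n,s,uv,dep):
    o,d=ray(n,s,uv); return o+d*dep
def cloud(n,s,d):
    K,C=pose(n,s); v,u=np.mgrid[:d.shape[0],:d.shape[1]]
    r=np.stack([(u-K[0,2])/K[0,0],-(v-K[1,2])/K[1,1],-np.ones(u.shape)],-1)*d[...,None]
    return r@C[:3,:3].T+C[:3,3]
E
python3 - <<'E'
from h import *
ims=[]
for n in ['top','side']:
    s,p,d=cap(n); ims.append(p)
    m=bot.camera_model(n); print(n,{k:v for k,v in m.items() if k not in('intrinsics','world_to_cam')},pose(n,s)[1][:3,3].round())
    for t in ['scoop_grip','scoop_lip','tray','polisher','ball1_center']:
        r=bot.mark_of(t,n)
        for k in r[:6]:
            u=k['uv'];z={'scoop_grip':88,'scoop_lip':0,'tray':0,'polisher':0}.get(t,20)
            dd=d[int(np.clip(u[1],0,383)),int(np.clip(u[0],0,511))]
            print(t,round(k['score'],2),np.round(u,1),atz(n,s,u,z).round(1),atd(n,s,u,dd).round(1))
    np.save(n+'_d.npy',d)
    cv2.imwrite(f'pics/{n}1.png',p[...,::-1])
print(bot.sense())
E
```

```text
top {} [ 351.   41. 1175.]
scoop_grip 0.91 [379.7 166.7] [ 570.7 -281.1   88. ] [ 565.6 -273.6  113.2]
scoop_lip 0.87 [371.  206.9] [ 469.8 -275.2    0. ] [ 469.6 -274.4    2.7]
tray 0.94 [182.7 203.9] [487.4 273.8   0. ] [486.4 272.    8.9]
polisher 0.82 [279.9 204.6] [480.8 -10.5   0. ] [473.8  -7.7  63.4]
ball1_center 0.39 [195.4 220.2] [437.6 232.9  20. ] [436.8 231.2  30.4]
side {} [193. 704. 843.]
scoop_grip 0.93 [288.2  98.8] [ 569.6 -277.9   88. ] [ 562.2 -258.6  102.8]
scoop_lip 0.55 [316.7 137.7] [ 471.  -258.7    0. ] [ 470.1 -255.7    2.6]
tray 0.91 [219.  280.9] [494.6 263.4   0. ] [491.4 268.2   9.1]
polisher 0.74 [272.4 198.6] [488.8   2.6   0. ] [456.   80.2  93.3]
polisher 0.38 [261.4 299.3] [395.5 264.7   0. ] [388.6 279.5  28.4]
{'clock': 0.6, 'q': array([ 1.13342121e+00,  2.99891740e-01,  1.52102403e+00,  4.75842187e-05,
        1.32070354e+00, -6.65416612e-02]), 'dq': array([-2.88822931e-04, -1.62692604e-05, -7.12815795e-04,  4.62735374e-04,
       -4.80090544e-04, -3.74813691e-04]), 'joint_efforts': array([ 2.76865612e-04, -5.31483936e+01, -3.52825212e+01,  7.09582726e-02,
        2.13944097e-02, -5.69849806e-05]), 'tcp_pos': array([199.26852979, 512.61114359, 205.43993799]), 'eef_rot': array([[-9.32021363e-01,  3.62403333e-01, -5.30554864e-05],
       [ 3.62403334e-01,  9.32021364e-01, -4.62113973e-06],
       [ 4.77741304e-05, -2.35344861e-05, -9.99999999e-01]]), 'contact_force': array([-0.15123801, -0.49922255,  0.10592391]), 'ft_torque': array([ 0.00502673, -0.02845738, -0.00718449]), 'gripper_width': 94.00796666792162}
```

View pics/top1.png

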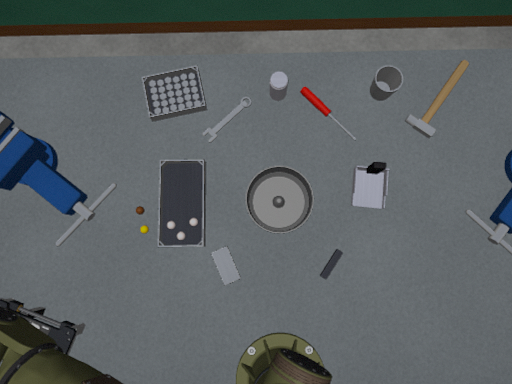

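View pics/side1.png

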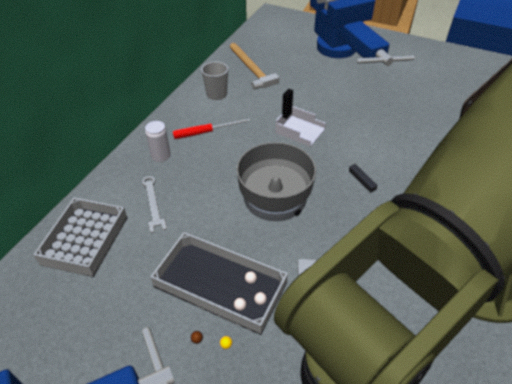

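The top view shows the tray at (182,203) with the balls at its near end. The polisher is at (280,200), and the scoop is at (372,187) with its mouth toward the robot. Next I measure these more accurately from depth.

Run:
```python
from h import *
s=bot.sense(); d=np.load('top_d.npy'); p=cv2.imread('pics/top1.png')
P=cloud('top',s,d)
def reg(x0,x1,y0,y1,z0,z1):
    m=(P[...,0]>x0)&(P[...,0]<x1)&(P[...,1]>y0)&(P[...,1]<y1)&(P[...,2]>z0)&(P[...,2]<z1); return m
# tray rim
m=reg(340,640,180,360,30,50); q=P[m]; r=cv2.minAreaRect(q[:,:2].astype(np.float32)); print('tray',r,np.median(q[:,2]))
m=reg(360,600,-130,110,90,110); q=P[m]; c,rr=cv2.minEnclosingCircle(q[:,:2].astype(np.float32)); 
A=np.c_[2*q[:,:2],np.ones(len(q))]; b=(q[:,:2]**2).sum(1); x=np.linalg.lstsq(A,b,rcond=None)[0]; print('pol',c,rr,x[:2],np.sqrt(x[2]+x[0]**2+x[1]**2),np.median(q[:,2]))
m=reg(440,620,-350,-200,14,48); q=P[m]; r=cv2.minAreaRect(q[:,:2].astype(np.float32)); print('scoop walls',r)
m=reg(500,620,-350,-200,100,130); q=P[m]; r=cv2.minAreaRect(q[:,:2].astype(np.float32)); print('handle',r,q.mean(0),len(q))
m=reg(380,600,225,320,12,40)&(p.min(2)>150); n,l,st,c=cv2.connectedComponentsWithStats(m.astype(np.uint8))
for i in range(1,n): print('ball',st[i,4],c[i],atz('top',s,c[i],20).round(1))
print('table z',np.median(P[reg(300,700,100,160,-20,20)][:,2]))
print('nest')
print(bot.camera_model('wrist'))
```

```text
tray ((487.855224609375, 270.41632080078125), (129.4346923828125, 247.0550537109375), 89.62008666992188) 38.02004474124237
pol (485.7235107421875, -5.115528106689453) 91.64241027832031 [485.1001744   -4.88168188] 88.93904586357124 99.28493566225745
scoop walls ((524.1024169921875, -268.591796875), (94.80175018310547, 108.89384460449219), 82.93521881103516)
handle ((569.4916381835938, -273.131103515625), (34.45436477661133, 17.879276275634766), 86.44232177734375) [ 568.76226523 -271.50486116  113.38827989] 98
ball 32 [192.53125 221.40625] [434.3 241.1  20. ]
ball 31 [170.29032258 224.4516129 ] [426.6 304.7  20. ]
ball 32 [180.28125 235.34375] [395.2 275.7  20. ]
table z 0.1969887213799666
nest
{'intrinsics': array([[343.32137664,   0.        , 258.70609525],
       [  0.        , 343.32137664, 193.3550275 ],
       [  0.        ,   0.        ,   1.        ]]), 'hand_eye': array([[ 1.03350889e-03,  9.71682522e-01,  2.36287976e-01,
         6.75262138e+01],
       [ 9.99999326e-01, -8.79076402e-04, -7.58925711e-04,
         1.20180915e+00],
       [-5.29719665e-04,  2.36288601e-01, -9.71682776e-01,
        -1.79276856e+02],
       [ 0.00000000e+00,  0.00000000e+00,  0.00000000e+00,
         1.00000000e+00]])}
```

Request:
{"method": "jog_arm", "body": {"motion": [{"tz":-60},{"tz":-40,"tx":-30,"ty":-40},{"tx":-50,"ty":-35},{"tx":-50,"ty":-35},{"tx":-50,"ty":-35},{"tx":-50,"ty":-35},{"tx":-40},{}]}}

```text
invalid input at $.motion[0]: expected keys tx, ty, tz, roll
```

Request:
{"method": "jog_arm", "body": {"motion": [{"tx":0,"ty":0,"tz":-30,"roll":-10.6},{"tx":0,"ty":0,"tz":-30,"roll":-10.6},{"tx":-40,"ty":-40,"tz":-25,"roll":0},{"tx":-40,"ty":-40,"tz":-20,"roll":0},{"tx":-40,"ty":-40,"tz":-20,"roll":0},{"tx":-40,"ty":-40,"tz":0,"roll":0},{"tx":-40,"ty":-40,"tz":0,"roll":0},{"tx":-31,"ty":-42,"tz":0,"roll":0},{"tx":0,"ty":0,"tz":0,"roll":0},{"tx":0,"ty":0,"tz":0,"roll":0}]}}

```text
clock: 1.85
tcp_pos: [429.9, 270.7, 330.5]
eef_rot: [[-1.0, 0.001, -0.0], [0.001, 1.0, 0.0], [0.0, 0.0, -1.0]]
contact_force: [-0.6, 0.1, -1.0]
gripper_width: 93.8
```

```bash
cat > m.py <<'E'
from h import *
def tray(n,tag):
    s,p,d=cap(n); P=cloud(n,s,d); cv2.imwrite(f'pics/{n}_{tag}.png',p[...,::-1]); print(s['clock'],s['tcp_pos'].round(1),s['eef_rot'].round(3).tolist())
    def reg(x0,x1,y0,y1,z0,z1):
        return (d>0)&(P[...,0]>x0)&(P[...,0]<x1)&(P[...,1]>y0)&(P[...,1]<y1)&(P[...,2]>z0)&(P[...,2]<z1)
    q=P[reg(340,640,180,360,34,46)]
    if len(q): print('tray',cv2.minAreaRect(q[:,:2].astype(np.float32)),np.percentile(q[:,2],[10,50,90]),np.percentile(q[:,:2],[.5,99.5],axis=0).round(1).tolist())
    q=P[reg(380,600,225,320,0,15)]
    if len(q): print('floor z',np.median(q[:,2]))
    m=reg(360,600,205,335,12,45)&(p.min(2)>150); k,l,st,c=cv2.connectedComponentsWithStats(m.astype(np.uint8))
    for i in range(1,k):
        if st[i,4]>15: print('ball',st[i,4],c[i].round(1),atz(n,s,c[i],20).round(1))
    return s,p,d,P,reg
E
python3 -c "
from m import *
tray('wrist','a')"
```

```text
1.85 [429.9 270.7 330.5] [[-1.0, 0.001, -0.0], [0.001, 1.0, 0.0], [0.0, 0.0, -1.0]]
tray ((490.0372009277344, 273.28765869140625), (128.34947204589844, 246.62344360351562), 89.86675262451172) [37.04898918 39.77153728 41.00816332] [[366.9, 209.4], [612.9, 337.3]]
floor z 8.14888170435978
ball 733 [232.7 159.7] [432.3 234.7  20. ]
ball 49 [303. 127.] [386.1 334.   20. ]
ball 206 [261.8 134.6] [396.6 276.3  20. ]
ball 195 [282.  156.7] [427.9 305.3  20. ]
ball 23 [304. 160.] [432.7 337.   20. ]
ball 196 [236.7 162.2] [435.9 240.4  20. ]
ball 114 [301.8 226.2] [532.7 336.8  20. ]
```

Request:
{"method": "jog_arm", "body": {"motion": [{"tx":-5,"ty":-30,"tz":0,"roll":0},{"tx":-10,"ty":-56,"tz":0,"roll":0},{"tx":-10,"ty":-56,"tz":0,"roll":0},{"tx":-5,"ty":-56,"tz":0,"roll":0},{"tx":-5,"ty":-56,"tz":0,"roll":0},{"tx":-5,"ty":-56,"tz":0,"roll":0},{"tx":-5,"ty":-56,"tz":0,"roll":0},{"tx":-5,"ty":-56,"tz":0,"roll":0},{"tx":-5,"ty":-56,"tz":0,"roll":0},{"tx":-5,"ty":-40,"tz":0,"roll":0},{"tx":0,"ty":-23,"tz":0,"roll":0},{"tx":0,"ty":0,"tz":0,"roll":0},{"tx":0,"ty":0,"tz":0,"roll":0}]}}

```text
clock: 3.52
tcp_pos: [490.0, -269.3, 330.7]
eef_rot: [[-1.0, -0.0, 0.0], [-0.0, 1.0, 0.0], [-0.0, 0.0, -1.0]]
contact_force: [-0.1, -0.3, 0.6]
gripper_width: 93.8
```

Run:
```python
from h import *
s,p,d=cap('wrist'); P=cloud('wrist',s,d); print(s['clock'],s['tcp_pos'].round(1),s['eef_rot'].round(3).tolist()); cv2.imwrite('pics/w2.png',p[...,::-1])
for t,z in [('scoop_grip',88),('scoop_lip',0)]:
    for k in bot.mark_of(t,'wrist')[:2]: print(t,k,atz('wrist',s,k['uv'],z).round(1))
def reg(z0,z1): return (d>0)&(P[...,0]>430)&(P[...,0]<640)&(P[...,1]>-350)&(P[...,1]<-190)&(P[...,2]>z0)&(P[...,2]<z1)
for n,a,b in [('top',109,122),('walls',12,50),('all>12',12,125)]:
    q=P[reg(a,b)]; print(n,len(q),cv2.minAreaRect(q[:,:2].astype(np.float32)),q.mean(0).round(1))
np.save('scoop.npy',P[reg(1,130)])
```

```text
3.525 [ 490.  -269.3  330.7] [[-1.0, -0.0, 0.0], [-0.0, 1.0, 0.0], [-0.0, 0.0, -1.0]]
scoop_grip {'uv': [256.3, 226.9], 'score': 0.57} [ 570.3 -271.1   88. ]
scoop_lip {'uv': [263.5, 143.4], 'score': 0.67} [ 471.1 -261.     0. ]
top 398 ((571.8626708984375, -271.32110595703125), (33.92829895019531, 17.805875778198242), 82.33614349365234) [ 570.9 -271.5  114.4]
walls 849 ((526.8771362304688, -266.2117919921875), (91.96795654296875, 110.25875854492188), 83.54847717285156) [ 548.9 -266.9   31.1]
all>12 1597 ((526.8771362304688, -266.2117919921875), (91.96795654296875, 110.25875854492188), 83.54847717285156) [ 557.6 -268.9   62.9]
```

View pics/w2.png

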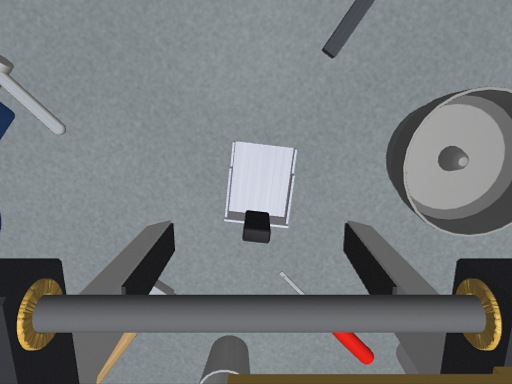

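The wrist view shows the scoop clearly, with its handle at (256,226) and the mouth at (265,143). The fit gives grip at (572, -271) and a yaw of -6.5°, and the nets agree. I'll grip across the 34 mm width. That lets me pitch the scoop slightly in the jaws, since the arm itself can't tilt.

Request:
{"method": "jog_arm", "body": {"motion": [{"tx":0,"ty":0,"tz":0,"roll":6.5},{"tx":-40,"ty":4,"tz":30,"roll":0},{"tx":-41.7,"ty":3.2,"tz":50,"roll":0},{"tx":0,"ty":0,"tz":50,"roll":0},{"tx":0,"ty":0,"tz":40,"roll":0},{"tx":0,"ty":0,"tz":35,"roll":0},{"tx":0,"ty":0,"tz":30,"roll":0},{"tx":0,"ty":0,"tz":20,"roll":0},{"tx":0,"ty":0,"tz":6.5,"roll":0},{"tx":0,"ty":0,"tz":0,"roll":0},{"tx":0,"ty":0,"tz":0,"roll":0}]}}

```text
clock: 5.05
tcp_pos: [570.4, -273.0, 72.2]
eef_rot: [[-0.993, 0.114, 0.002], [0.114, 0.993, -0.001], [-0.002, -0.001, -1.0]]
contact_force: [-0.4, -0.8, 1.0]
gripper_width: 93.6
```

Request:
{"method": "jog_arm", "body": {"gripper": 255, "motion": [{"tx":0,"ty":0,"tz":0,"roll":0},{"tx":0,"ty":0,"tz":0,"roll":0},{"tx":0,"ty":0,"tz":0,"roll":0},{"tx":0,"ty":0,"tz":0,"roll":0},{"tx":0,"ty":0,"tz":0,"roll":0},{"tx":0,"ty":0,"tz":0,"roll":0},{"tx":0,"ty":0,"tz":0,"roll":0},{"tx":0,"ty":0,"tz":0,"roll":0}]}}

```text
clock: 6.05
tcp_pos: [569.9, -272.7, 71.0]
eef_rot: [[-0.993, 0.114, -0.0], [0.114, 0.993, 0.0], [0.0, 0.0, -1.0]]
contact_force: [0.6, 0.4, 0.0]
gripper_width: 34.0
```

Request:
{"method": "jog_arm", "body": {"motion": [{"tx":0,"ty":0,"tz":-10,"roll":0},{"tx":0,"ty":0,"tz":-20,"roll":0},{"tx":0,"ty":0,"tz":-30,"roll":0},{"tx":0,"ty":0,"tz":-35,"roll":-3},{"tx":0,"ty":0,"tz":-20,"roll":-3.5},{"tx":0,"ty":0,"tz":0,"roll":0},{"tx":0,"ty":0,"tz":0,"roll":0}]}}

```text
clock: 6.92
tcp_pos: [569.7, -272.6, 185.5]
eef_rot: [[-1.0, 0.002, -0.001], [0.002, 1.0, 0.0], [0.001, 0.0, -1.0]]
contact_force: [-0.4, -0.0, -2.3]
gripper_width: 34.0
```

```bash
cat > tilt.py <<'E'
from h import *
def tilt(cams=('wrist','top','side'),tag=''):
  for n in cams:
    s,p,d=cap(n); P=cloud(n,s,d); cv2.imwrite(f'pics/{n}_{tag}.png',p[...,::-1])
    t=s['tcp_pos'];R=s['eef_rot']
    L=(P-t)@np.array(R)   # tool frame: x toward mouth (-scoop x), z down; underside nominal z=+69..71
    m=(d>0)&(L[...,0]>0)&(L[...,0]<96)&(abs(L[...,1])<36)&(L[...,2]>45)&(L[...,2]<85)
    q=L[m]
    if len(q)<20: print(n,'few',len(q)); continue
    for _ in range(4):
        A=np.c_[q[:,:2],np.ones(len(q))]; c=np.linalg.lstsq(A,q[:,2],rcond=None)[0]; r=q[:,2]-A@c
        k=abs(r)<max(2.5*np.median(abs(r)),1); q=q[k]
    print(n,len(q),'pitch deg mouth-down +',np.degrees(c[0]).round(2),'rollslope',np.degrees(c[1]).round(2),'floor z below tcp',c[2].round(1),'x',q[:,0].min().round(),q[:,0].max().round(),'res',np.std(r).round(2))
  print(s['clock'],t.round(1),np.round(s['contact_force'],1),round(s['gripper_width'],1))
if __name__=='__main__':
    import sys; tilt(tag=sys.argv[1])
E
python3 tilt.py lift
```

```text
wrist 11689 pitch deg mouth-down + 0.05 rollslope -0.07 floor z below tcp 68.3 x 0.0 96.0 res 0.5
top 135 pitch deg mouth-down + 0.27 rollslope -0.25 floor z below tcp 68.5 x 0.0 51.0 res 1.36
side 291 pitch deg mouth-down + 0.18 rollslope 0.06 floor z below tcp 67.2 x 0.0 96.0 res 1.11
7.025 [ 569.6 -272.5  185. ] [ 1.  -0.3 -2.8] 33.7
```

Request:
{"method": "jog_arm", "body": {"motion": [{"tx":-20,"ty":25,"tz":0,"roll":0},{"tx":-25,"ty":40,"tz":0,"roll":0},{"tx":-25,"ty":40,"tz":0,"roll":0},{"tx":-24,"ty":40,"tz":0,"roll":0},{"tx":0,"ty":40,"tz":0,"roll":0},{"tx":0,"ty":40,"tz":0,"roll":0},{"tx":0,"ty":30,"tz":0,"roll":0},{"tx":0,"ty":13,"tz":0,"roll":0},{"tx":0,"ty":0,"tz":6,"roll":0},{"tx":0,"ty":0,"tz":4,"roll":0},{"tx":0,"ty":0,"tz":0,"roll":0},{"tx":0,"ty":0,"tz":0,"roll":0}]}}

```text
clock: 8.57
tcp_pos: [664.2, -5.4, 176.1]
eef_rot: [[-1.0, 0.002, 0.0], [0.002, 1.0, -0.0], [-0.0, -0.0, -1.0]]
contact_force: [0.6, -0.1, -2.0]
gripper_width: 33.7
```

```bash
python3 tilt.py rim
```

```text
wrist 11764 pitch deg mouth-down + 0.07 rollslope -0.04 floor z below tcp 68.3 x 0.0 96.0 res 0.49
top few 0
side 462 pitch deg mouth-down + -0.05 rollslope -0.29 floor z below tcp 67.5 x 0.0 96.0 res 0.87
8.675 [664.2  -5.1 176.2] [ 0.2  0.8 -2. ] 33.6
```

View pics/wrist_rim.png

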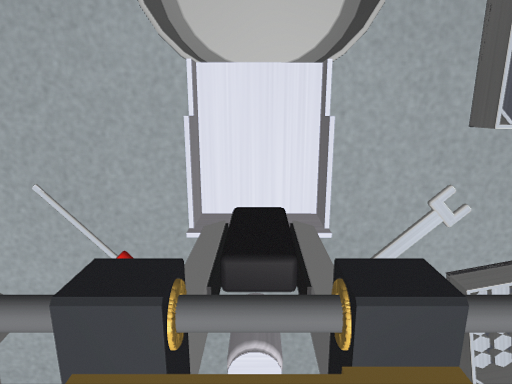

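The lip sits over the bowl rim (mouth edge at row 62, columns 190–330). I'll press down gently to tilt the mouth up about 2°.

Request:
{"method": "jog_arm", "body": {"motion": [{"tx":0,"ty":0,"tz":2,"roll":0},{"tx":0,"ty":0,"tz":2,"roll":0},{"tx":0,"ty":0,"tz":2,"roll":0},{"tx":0,"ty":0,"tz":1,"roll":0},{"tx":0,"ty":0,"tz":1,"roll":0},{"tx":0,"ty":0,"tz":0,"roll":0},{"tx":0,"ty":0,"tz":0,"roll":0}]}}

```text
clock: 9.6
tcp_pos: [665.3, -4.7, 169.8]
eef_rot: [[-1.0, 0.001, 0.004], [0.001, 1.0, -0.0], [-0.004, -0.0, -1.0]]
contact_force: [4.0, -0.4, 7.4]
gripper_width: 34.0
```

```bash
python3 -c "
from tilt import *
tilt(('wrist',),'p1')"
```

```text
wrist 11942 pitch deg mouth-down + -0.96 rollslope -0.03 floor z below tcp 68.2 x 0.0 96.0 res 0.5
9.6 [665.3  -4.7 169.8] [ 4.  -0.4  7.4] 34.0
```

Request:
{"method": "jog_arm", "body": {"motion": [{"tx":0,"ty":0,"tz":1.5,"roll":0},{"tx":0,"ty":0,"tz":1.5,"roll":0},{"tx":0,"ty":0,"tz":0,"roll":0},{"tx":0,"ty":0,"tz":-10,"roll":0},{"tx":0,"ty":0,"tz":0,"roll":0},{"tx":0,"ty":0,"tz":0,"roll":0}]}}

```text
clock: 10.4
tcp_pos: [664.0, -4.8, 174.6]
eef_rot: [[-1.0, 0.001, -0.001], [0.001, 1.0, 0.0], [0.001, 0.0, -1.0]]
contact_force: [-1.0, 0.5, -2.0]
gripper_width: 33.7
```

```bash
python3 -c "
from tilt import *
tilt(('wrist',),'p2')"
```

```text
wrist 12004 pitch deg mouth-down + -2.64 rollslope -0.06 floor z below tcp 68.0 x 0.0 96.0 res 0.5
10.4 [664.   -4.8 174.6] [-1.   0.5 -2. ] 33.7
```

Tilt holds at 2.6°, which is a bit more than I want under the balls. I'll take some off by nudging the lip against the outside of the bowl.

Request:
{"method": "jog_arm", "body": {"motion": [{"tx":-13,"ty":0,"tz":0,"roll":0},{"tx":-13,"ty":0,"tz":0,"roll":0},{"tx":0,"ty":0,"tz":9,"roll":0},{"tx":0,"ty":0,"tz":9,"roll":0},{"tx":6,"ty":0,"tz":0,"roll":0},{"tx":2,"ty":0,"tz":0,"roll":0},{"tx":1,"ty":0,"tz":0,"roll":0},{"tx":1,"ty":0,"tz":0,"roll":0},{"tx":1,"ty":0,"tz":0,"roll":0},{"tx":0,"ty":0,"tz":0,"roll":0},{"tx":0,"ty":0,"tz":0,"roll":0}]}}

```text
clock: 11.82
tcp_pos: [680.3, -4.8, 158.2]
eef_rot: [[-1.0, 0.001, 0.004], [0.001, 1.0, -0.0], [-0.004, -0.0, -1.0]]
contact_force: [7.0, 1.1, -0.2]
gripper_width: 33.9
```

```bash
python3 -c "
from tilt import *
tilt(('wrist',),'p3')"
```

```text
wrist 11995 pitch deg mouth-down + -2.26 rollslope -0.03 floor z below tcp 68.0 x 0.0 96.0 res 0.5
11.825 [680.3  -4.8 158.2] [ 7.   1.1 -0.2] 33.9
```

Request:
{"method": "jog_arm", "body": {"motion": [{"tx":1,"ty":0,"tz":0,"roll":0},{"tx":0.8,"ty":0,"tz":0,"roll":0},{"tx":0,"ty":0,"tz":0,"roll":0},{"tx":-6,"ty":0,"tz":0,"roll":0},{"tx":0,"ty":0,"tz":0,"roll":0},{"tx":0,"ty":0,"tz":0,"roll":0}]}}

```text
clock: 12.62
tcp_pos: [683.2, -4.8, 156.7]
eef_rot: [[-1.0, 0.001, -0.001], [0.001, 1.0, 0.0], [0.001, 0.0, -1.0]]
contact_force: [0.8, 0.3, -2.9]
gripper_width: 34.1
```

```bash
python3 -c "
from tilt import *
tilt(('wrist',),'p4')"
```

```text
wrist 11826 pitch deg mouth-down + -1.59 rollslope -0.04 floor z below tcp 67.9 x 0.0 96.0 res 0.5
12.625 [683.2  -4.8 156.7] [ 0.8  0.3 -2.9] 34.1
```

Request:
{"method": "jog_arm", "body": {"motion": [{"tx":-8,"ty":0,"tz":-10,"roll":0},{"tx":0,"ty":25,"tz":-8,"roll":0},{"tx":0,"ty":50,"tz":0,"roll":0},{"tx":0,"ty":50,"tz":0,"roll":0},{"tx":20,"ty":50,"tz":0,"roll":0},{"tx":30,"ty":50,"tz":0,"roll":0},{"tx":30,"ty":33,"tz":0,"roll":0},{"tx":21,"ty":20,"tz":0,"roll":0},{"tx":10,"ty":0,"tz":0,"roll":0},{"tx":0,"ty":0,"tz":0,"roll":0},{"tx":0,"ty":0,"tz":0,"roll":0}]}}

```text
clock: 14.05
tcp_pos: [581.2, 272.6, 175.0]
eef_rot: [[-1.0, 0.002, 0.0], [0.002, 1.0, -0.0], [-0.0, -0.0, -1.0]]
contact_force: [-1.1, -0.2, -2.6]
gripper_width: 33.5
```

Run:
```python
from m import *
s,p,d,P,reg=tray('wrist','t1')
R=np.array(s['eef_rot']);L=(P-s['tcp_pos'])@R
m=(d>0)&(L[...,0]>-15)&(L[...,0]<125)&(abs(L[...,1])<60)&(L[...,2]>20)&(L[...,2]<68)
q=P[m]; print('scoop',cv2.minAreaRect(q[:,:2].astype(np.float32)),np.percentile(q[:,:2],[.3,50,99.7],axis=0).round(1).tolist())
from tilt import tilt; tilt(('wrist',),'t2')
```

```text
14.05 [581.2 272.6 175. ] [[-1.0, 0.002, 0.0], [0.002, 1.0, -0.0], [-0.0, -0.0, -1.0]]
tray ((470.9856872558594, 273.0896911621094), (128.03126525878906, 92.50527954101562), 89.57259368896484) [36.58483923 39.68516447 40.85799147] [[425.3, 209.2], [512.0, 337.2]]
floor z 8.031305919687668
ball 256 [184.8  28.1] [442.8 207.5  20. ]
ball 491 [294.1  10. ] [428.1 305.2  20. ]
ball 102 [330.4  28. ] [442.8 338.1  20. ]
ball 568 [221.1  18.1] [434.6 240.3  20. ]
scoop ((536.4490356445312, 273.5126647949219), (111.47999572753906, 92.41438293457031), 0.02042059414088726) [[481.0, 227.7], [530.0, 273.9], [590.4, 319.3]]
wrist 11883 pitch deg mouth-down + -1.61 rollslope -0.03 floor z below tcp 67.9 x 0.0 96.0 res 0.5
14.1 [581.2 272.5 174.9] [-0.8 -0.7 -2.1] 34.1
```

View pics/wrist_t1.png

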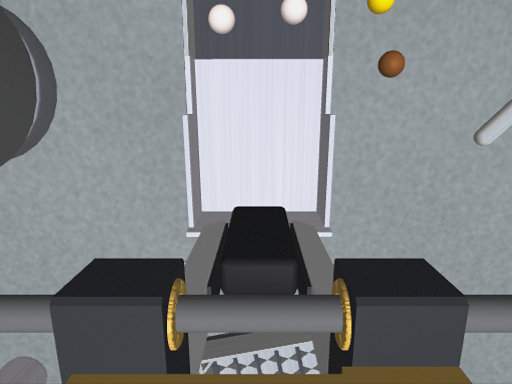

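The balls are at (221,18) and (294,10) with the third out of view. The scoop is centred to within 0.5 mm of the tray and ball row. Now I lower it to the tray floor.

Request:
{"method": "jog_arm", "body": {"motion": [{"tx":0,"ty":-0.5,"tz":20,"roll":0},{"tx":0,"ty":0,"tz":25,"roll":0},{"tx":0,"ty":0,"tz":20,"roll":0},{"tx":0,"ty":0,"tz":15,"roll":0},{"tx":0,"ty":0,"tz":10,"roll":0},{"tx":0,"ty":0,"tz":4.5,"roll":0},{"tx":0,"ty":0,"tz":0,"roll":0},{"tx":0,"ty":0,"tz":0,"roll":0},{"tx":0,"ty":0,"tz":0,"roll":0}]}}

```text
clock: 15.28
tcp_pos: [580.7, 272.9, 81.0]
eef_rot: [[-1.0, 0.001, 0.001], [0.001, 1.0, 0.0], [-0.001, 0.0, -1.0]]
contact_force: [0.1, 0.6, -2.1]
gripper_width: 34.1
```

Request:
{"method": "jog_arm", "body": {"motion": [{"tx":0,"ty":0,"tz":0.6,"roll":0},{"tx":0,"ty":0,"tz":0,"roll":0},{"tx":0,"ty":0,"tz":0,"roll":0}]}}

```text
clock: 15.65
tcp_pos: [580.6, 272.8, 79.9]
eef_rot: [[-1.0, 0.001, -0.0], [0.001, 1.0, 0.0], [0.0, 0.0, -1.0]]
contact_force: [0.9, -0.1, -1.9]
gripper_width: 33.6
```

Request:
{"method": "jog_arm", "body": {"motion": [{"tx":0,"ty":0,"tz":1,"roll":0},{"tx":0,"ty":0,"tz":0,"roll":0},{"tx":0,"ty":0,"tz":0,"roll":0}]}}

```text
clock: 16.02
tcp_pos: [580.6, 272.8, 78.9]
eef_rot: [[-1.0, 0.001, -0.0], [0.001, 1.0, 0.0], [0.0, 0.0, -1.0]]
contact_force: [-0.9, 0.9, -2.6]
gripper_width: 33.8
```

Request:
{"method": "jog_arm", "body": {"motion": [{"tx":4,"ty":0,"tz":0.4,"roll":0},{"tx":8,"ty":0,"tz":0,"roll":0},{"tx":10,"ty":0,"tz":0,"roll":0},{"tx":10,"ty":0,"tz":0,"roll":0},{"tx":10,"ty":0,"tz":0,"roll":0},{"tx":10,"ty":0,"tz":0,"roll":0},{"tx":10,"ty":0,"tz":0,"roll":0},{"tx":8,"ty":0,"tz":0,"roll":0},{"tx":6,"ty":0,"tz":0,"roll":0},{"tx":4,"ty":0,"tz":0,"roll":0}]}}

```text
clock: 17.27
tcp_pos: [500.5, 272.9, 78.7]
eef_rot: [[-1.0, 0.001, 0.001], [0.001, 1.0, 0.0], [-0.001, 0.0, -1.0]]
contact_force: [3.9, 0.7, 3.2]
gripper_width: 34.1
```

```bash
cat > st.py <<'E'
import sys
from m import *
s,p,d=cap('wrist'); P=cloud('wrist',s,d); cv2.imwrite(f'pics/w_{sys.argv[1]}.png',p[...,::-1])
L=(P-s['tcp_pos'])@np.array(s['eef_rot'])
# near rim of tray: edges along x at height ~40
m=(d>0)&(P[...,2]>34)&(P[...,2]<44)&(P[...,0]<385)&(abs(P[...,1]-273)<40)
if m.sum(): print('near rim x',np.percentile(P[m][:,0],[2,50,98]).round(1),m.sum())
h=cv2.cvtColor(p,cv2.COLOR_RGB2HSV)
w=(d>0)&(p.min(2)>120)&(L[...,2]>30)&(L[...,2]<66-np.clip(L[...,0],0,200)*.028-3)&(abs(L[...,1])<42)&(L[...,0]>-5)&(L[...,0]<150)
k,l,st,c=cv2.connectedComponentsWithStats(w.astype(np.uint8))
for i in range(1,k):
    if st[i,4]>40: print('ball?',st[i].tolist(),c[i].round(0),'tool',np.median(L[l==i],axis=0).round(0))
print(s['clock'],s['tcp_pos'].round(1),s['contact_force'].round(1))
E
python3 st.py s1
```

```text
near rim x [370.4 370.4 370.6] 15
ball? [190, 21, 35, 41, 1147] [207.  41.] tool [109. -31.  50.]
ball? [244, 21, 37, 41, 1160] [262.  41.] tool [109.   3.  50.]
ball? [289, 21, 36, 41, 1147] [306.  41.] tool [109.  30.  50.]
17.275 [500.5 272.9  78.7] [3.9 0.7 3.2]
```

View pics/w_s1.png

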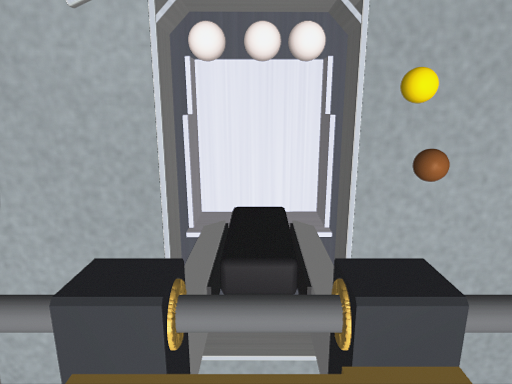

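The three white balls are lined up just ahead of the lip at (207,41), (262,41) and (306,41), with the end wall behind them. Now the final push.

Request:
{"method": "jog_arm", "body": {"motion": [{"tx":6,"ty":0,"tz":0,"roll":0},{"tx":8,"ty":0,"tz":0,"roll":0},{"tx":7,"ty":0,"tz":0,"roll":0},{"tx":4,"ty":0,"tz":0,"roll":0},{"tx":0,"ty":0,"tz":0,"roll":0},{"tx":0,"ty":0,"tz":0,"roll":0},{"tx":0,"ty":0,"tz":0,"roll":0},{"tx":0,"ty":0,"tz":0,"roll":0}]}}

```text
clock: 18.32
tcp_pos: [475.0, 272.9, 78.5]
eef_rot: [[-1.0, 0.001, -0.002], [0.001, 1.0, -0.0], [0.002, -0.0, -1.0]]
contact_force: [-3.2, -0.5, 7.0]
gripper_width: 33.7
```

```bash
python3 st.py s2;python3 -c "
from tilt import *
tilt(('wrist',),'s3')"
```

```text
near rim x [366.4 369.5 384.3] 1575
ball? [186, 37, 143, 8, 1007] [257.  41.] tool [107.  -1.  39.]
ball? [194, 49, 37, 40, 1146] [212.  69.] tool [ 92. -28.  47.]
ball? [244, 50, 37, 39, 1130] [262.  69.] tool [92.  3. 47.]
ball? [288, 50, 36, 39, 1126] [306.  69.] tool [92. 30. 47.]
18.325 [475.  272.9  78.5] [-3.2 -0.5  7. ]
wrist 10323 pitch deg mouth-down + -0.18 rollslope -0.03 floor z below tcp 67.9 x 0.0 96.0 res 0.49
18.375 [475.  272.9  78.5] [-2.7  0.   7.8] 34.2
```

View pics/w_s2.png

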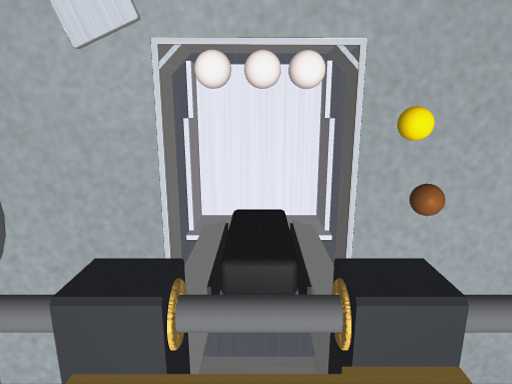

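The balls have climbed onto the pan floor at (212,69), (262,69) and (306,69), pinned by the end wall. The push took out the tilt, though. I'll lift partway so the wall still retains them and check the pitch with no load.

Request:
{"method": "jog_arm", "body": {"motion": [{"tx":0,"ty":0,"tz":-2,"roll":0},{"tx":0,"ty":0,"tz":-4,"roll":0},{"tx":0,"ty":0,"tz":-5,"roll":0},{"tx":0,"ty":0,"tz":-4,"roll":0},{"tx":0,"ty":0,"tz":-1,"roll":0},{"tx":0,"ty":0,"tz":0,"roll":0},{"tx":0,"ty":0,"tz":0,"roll":0}]}}

```text
clock: 19.3
tcp_pos: [475.5, 272.8, 94.3]
eef_rot: [[-1.0, 0.001, -0.0], [0.001, 1.0, -0.0], [0.0, -0.0, -1.0]]
contact_force: [-0.2, 0.1, -3.2]
gripper_width: 34.0
```

```bash
python3 st.py s4;python3 -c "
from tilt import *
tilt(('wrist',),'s5')"
```

```text
near rim x [366.6 369.2 383.7] 1254
ball? [191, 42, 133, 7, 796] [258.  45.] tool [107.   1.  54.]
ball? [194, 50, 37, 39, 1138] [212.  69.] tool [ 92. -28.  47.]
ball? [244, 50, 37, 39, 1125] [262.  69.] tool [92.  3. 47.]
ball? [288, 50, 36, 39, 1121] [306.  69.] tool [92. 30. 47.]
19.3 [475.5 272.8  94.3] [-0.2  0.1 -3.2]
wrist 10317 pitch deg mouth-down + -0.15 rollslope -0.01 floor z below tcp 67.9 x 0.0 96.0 res 0.52
19.35 [475.5 272.8  94.4] [-0.4  0.4 -3.4] 33.8
```

Request:
{"method": "jog_arm", "body": {"motion": [{"tx":0,"ty":0,"tz":-4,"roll":0},{"tx":0,"ty":0,"tz":-7,"roll":0},{"tx":0,"ty":0,"tz":-7,"roll":0},{"tx":1,"ty":0,"tz":-4,"roll":0},{"tx":5,"ty":0,"tz":0,"roll":0},{"tx":10,"ty":0,"tz":0,"roll":0},{"tx":8,"ty":0,"tz":0,"roll":0},{"tx":2,"ty":0,"tz":2,"roll":0},{"tx":0,"ty":0,"tz":3,"roll":0},{"tx":0,"ty":0,"tz":2,"roll":0},{"tx":0,"ty":0,"tz":1.5,"roll":0},{"tx":0,"ty":0,"tz":0,"roll":0}]}}

```text
clock: 20.9
tcp_pos: [450.8, 273.0, 109.0]
eef_rot: [[-1.0, 0.001, 0.003], [0.001, 1.0, 0.001], [-0.003, 0.001, -1.0]]
contact_force: [3.3, -1.1, 5.4]
gripper_width: 33.9
```

```bash
python3 st.py s6;python3 -c "
from tilt import *
tilt(('wrist',),'s7')"
```

```text
near rim x [354.6 374.  384.7] 3702
ball? [193, 47, 38, 40, 1168] [211.  66.] tool [ 93. -28.  45.]
ball? [243, 47, 38, 40, 1159] [262.  66.] tool [93.  3. 45.]
ball? [288, 47, 37, 40, 1155] [306.  66.] tool [93. 30. 46.]
20.9 [450.8 273.  109. ] [ 3.3 -1.1  5.4]
wrist 10576 pitch deg mouth-down + -1.13 rollslope -0.0 floor z below tcp 67.8 x 0.0 96.0 res 0.49
20.95 [450.8 273.  109. ] [ 4.6 -0.8  4.6] 33.6
```

The balls are riding with the pan, so they don't roll that easily. I'll press for more mouth-up tilt to roll them to the back.

Request:
{"method": "jog_arm", "body": {"motion": [{"tx":0,"ty":0,"tz":1.5,"roll":0},{"tx":0,"ty":0,"tz":1.5,"roll":0},{"tx":0,"ty":0,"tz":1.5,"roll":0},{"tx":0,"ty":0,"tz":1.5,"roll":0},{"tx":0,"ty":0,"tz":0,"roll":0},{"tx":0,"ty":0,"tz":0,"roll":0},{"tx":0,"ty":0,"tz":-5,"roll":0},{"tx":0,"ty":0,"tz":-10,"roll":0},{"tx":0,"ty":0,"tz":-10,"roll":0},{"tx":0,"ty":0,"tz":0,"roll":0},{"tx":0,"ty":0,"tz":0,"roll":0}]}}

```text
clock: 22.38
tcp_pos: [449.4, 272.8, 126.8]
eef_rot: [[-1.0, 0.001, -0.0], [0.001, 1.0, -0.0], [0.0, -0.0, -1.0]]
contact_force: [-0.2, -0.7, -3.4]
gripper_width: 33.9
```

```bash
python3 st.py s8;python3 -c "
from tilt import *
tilt(('wrist',),'s9')"
```

```text
ball? [193, 55, 129, 36, 2040] [256.  67.] tool [95. -1. 60.]
ball? [286, 71, 12, 19, 49] [291.  81.] tool [86. 23. 60.]
ball? [198, 172, 35, 34, 923] [215. 188.] tool [ 16. -28.  46.]
ball? [244, 172, 35, 34, 913] [261. 188.] tool [16.  3. 46.]
ball? [285, 172, 34, 34, 923] [302. 188.] tool [16. 30. 45.]
22.375 [449.4 272.8 126.8] [-0.2 -0.7 -3.4]
wrist 10542 pitch deg mouth-down + -4.03 rollslope -0.01 floor z below tcp 66.9 x 4.0 96.0 res 0.49
22.425 [449.4 272.8 126.7] [ 0.6 -0.1 -3.5] 33.9
```

View pics/w_s8.png

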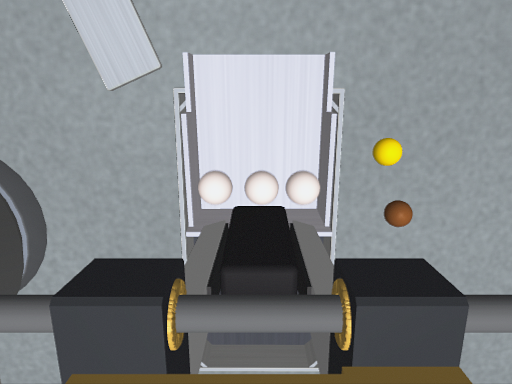

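All three balls lie against the back wall, at (215,188), (261,188) and (302,188), with a 4° mouth-up tilt. I'll lift and carry them gently to above the bowl.

Request:
{"method": "jog_arm", "body": {"motion": [{"tx":0,"ty":0,"tz":-6,"roll":0},{"tx":0,"ty":0,"tz":-14,"roll":0},{"tx":0,"ty":0,"tz":-18,"roll":0},{"tx":0,"ty":0,"tz":-16,"roll":0},{"tx":0,"ty":0,"tz":-10,"roll":0},{"tx":0,"ty":0,"tz":-4,"roll":0},{"tx":-2,"ty":-5,"tz":0,"roll":0},{"tx":-4,"ty":-12,"tz":0,"roll":0},{"tx":-6,"ty":-20,"tz":0,"roll":0},{"tx":-8,"ty":-26,"tz":0,"roll":0},{"tx":-9,"ty":-30,"tz":0,"roll":0},{"tx":-9,"ty":-32,"tz":0,"roll":0},{"tx":-9,"ty":-32,"tz":0,"roll":0},{"tx":-9,"ty":-32,"tz":0,"roll":0},{"tx":-8,"ty":-30,"tz":0,"roll":0},{"tx":-7,"ty":-26,"tz":0,"roll":0},{"tx":-5,"ty":-18,"tz":0,"roll":0},{"tx":-3,"ty":-11,"tz":0,"roll":0},{"tx":-2,"ty":-5,"tz":0,"roll":0},{"tx":0,"ty":0,"tz":0,"roll":0}]}}

```text
clock: 24.98
tcp_pos: [530.4, -6.0, 194.9]
eef_rot: [[-1.0, 0.001, -0.0], [0.001, 1.0, 0.0], [0.0, 0.0, -1.0]]
contact_force: [-0.6, 0.4, -2.1]
gripper_width: 34.1
```

```bash
python3 st.py c1;python3 -c "
from tilt import *
tilt(('wrist',),'c2')
s,p,d=cap('wrist');P=cloud('wrist',s,d)
m=(d>0)&(abs(P[...,2]-99)<5)&(np.hypot(P[...,0]-486,P[...,1]+5)<110)
q=P[m];A=np.c_[2*q[:,:2],np.ones(len(q))];x=np.linalg.lstsq(A,(q[:,:2]**2).sum(1),rcond=None)[0];print('bowl',x[:2],np.sqrt(x[2]+x[0]**2+x[1]**2),len(q))
L=(P-s['tcp_pos'])@np.array(s['eef_rot']);m=(d>0)&(L[...,0]<125)&(abs(L[...,1])<48)&(L[...,2]>25)&(L[...,2]<66);print(np.percentile(P[m][:,:2],[.3,99.7],axis=0))
"
```

```text
ball? [193, 55, 129, 41, 2088] [255.  68.] tool [95. -3. 60.]
ball? [201, 182, 34, 34, 914] [218. 199.] tool [  9. -27.  46.]
ball? [242, 182, 75, 34, 1581] [279. 197.] tool [10. 18. 46.]
24.975 [530.4  -6.  194.9] [-0.6  0.4 -2.1]
wrist 10523 pitch deg mouth-down + -4.08 rollslope -0.01 floor z below tcp 66.9 x 6.0 96.0 res 0.51
25.025 [530.3  -5.8 195. ] [-0.1  0.3 -3.1] 33.8
bowl [487.6290256   -2.73552046] 88.65044729290616 4138
[[428.40915547 -50.61463606]
 [537.93433788  40.90769707]]
```

View pics/w_c1.png

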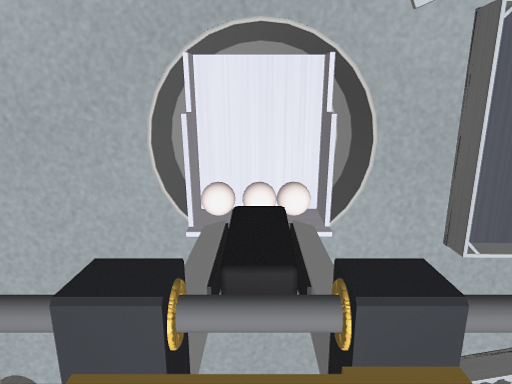

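Balls are still at the back and the pan fits inside the bowl outline (rim centre at (262,130)). I'll lower the pan into the bowl and press the lip on the inner wall to tip it.

Request:
{"method": "jog_arm", "body": {"motion": [{"tx":0,"ty":2,"tz":5,"roll":0},{"tx":0,"ty":0,"tz":10,"roll":0},{"tx":0,"ty":0,"tz":12,"roll":0},{"tx":0,"ty":0,"tz":10,"roll":0},{"tx":0,"ty":0,"tz":5,"roll":0},{"tx":3,"ty":0,"tz":0,"roll":0},{"tx":5,"ty":0,"tz":0,"roll":0},{"tx":4,"ty":0,"tz":0,"roll":0},{"tx":2,"ty":0,"tz":0,"roll":0},{"tx":2,"ty":0,"tz":0,"roll":0},{"tx":2,"ty":0,"tz":0,"roll":0},{"tx":2,"ty":0,"tz":0,"roll":0},{"tx":2,"ty":0,"tz":0,"roll":0},{"tx":0,"ty":0,"tz":0,"roll":0}]}}

```text
clock: 26.88
tcp_pos: [511.4, -3.7, 155.6]
eef_rot: [[-1.0, 0.001, 0.01], [0.001, 1.0, 0.001], [-0.01, 0.001, -1.0]]
contact_force: [14.8, 4.5, 5.0]
gripper_width: 33.9
```

```bash
python3 st.py d1;python3 -c "
from tilt import *
tilt(('wrist',),'d2')"
```

```text
ball? [191, 30, 133, 26, 812] [257.  40.] tool [111.  -1.  55.]
ball? [243, 187, 33, 24, 662] [259. 200.] tool [ 7.  1. 47.]
ball? [277, 187, 34, 32, 819] [294. 203.] tool [ 6. 25. 46.]
ball? [202, 188, 34, 31, 844] [218. 203.] tool [  5. -26.  46.]
26.875 [511.4  -3.7 155.6] [14.8  4.5  5. ]
wrist 10697 pitch deg mouth-down + -2.18 rollslope -0.07 floor z below tcp 66.6 x 0.0 96.0 res 0.5
26.925 [511.4  -3.7 155.5] [14.6  4.4  5.5] 33.7
```

Request:
{"method": "jog_arm", "body": {"motion": [{"tx":2,"ty":0,"tz":0,"roll":0},{"tx":2,"ty":0,"tz":0,"roll":0},{"tx":2,"ty":0,"tz":0,"roll":0},{"tx":2,"ty":0,"tz":0,"roll":0},{"tx":2,"ty":0,"tz":0,"roll":0},{"tx":2,"ty":0,"tz":0,"roll":0},{"tx":0,"ty":0,"tz":0,"roll":0}]}}

```text
clock: 27.85
tcp_pos: [499.1, -3.7, 155.4]
eef_rot: [[-1.0, 0.001, 0.009], [0.001, 1.0, 0.001], [-0.009, 0.001, -1.0]]
contact_force: [13.3, 5.5, 6.1]
gripper_width: 33.6
```

```bash
python3 st.py d3;python3 -c "
from tilt import *
tilt(('wrist',),'d4')"
```

```text
ball? [192, 51, 131, 25, 786] [257.  60.] tool [99. -1. 55.]
ball? [190, 80, 11, 140, 819] [195. 160.] tool [ 33. -42.  51.]
ball? [202, 198, 34, 22, 582] [218. 209.] tool [  1. -27.  47.]
ball? [243, 198, 67, 23, 1133] [276. 210.] tool [ 0. 12. 47.]
27.85 [499.1  -3.7 155.4] [13.3  5.5  6.1]
wrist 9812 pitch deg mouth-down + 3.05 rollslope -0.07 floor z below tcp 66.5 x 0.0 96.0 res 0.5
27.9 [499.2  -3.7 155.3] [12.5  5.   5.9] 34.0
```

Request:
{"method": "jog_arm", "body": {"motion": [{"tx":2,"ty":0,"tz":0,"roll":0},{"tx":2,"ty":0,"tz":0,"roll":0},{"tx":2,"ty":0,"tz":0,"roll":0},{"tx":2,"ty":0,"tz":0,"roll":0},{"tx":2,"ty":0,"tz":0,"roll":0},{"tx":0,"ty":0,"tz":0,"roll":0},{"tx":0,"ty":0,"tz":0,"roll":0},{"tx":0,"ty":0,"tz":0,"roll":0},{"tx":0,"ty":0,"tz":0,"roll":0}]}}

```text
clock: 29.08
tcp_pos: [487.9, -3.9, 154.3]
eef_rot: [[-1.0, 0.001, 0.005], [0.001, 1.0, 0.0], [-0.005, 0.0, -1.0]]
contact_force: [6.5, 3.3, 2.2]
gripper_width: 33.7
```

```bash
python3 st.py d5;python3 -c "
from tilt import *
tilt(('wrist',),'d6')"
```

```text
ball? [193, 70, 130, 25, 771] [257.  79.] tool [87. -1. 54.]
ball? [241, 84, 31, 32, 757] [256. 100.] tool [73. -1. 58.]
ball? [205, 86, 33, 34, 780] [221. 103.] tool [ 72. -24.  57.]
ball? [275, 87, 33, 34, 801] [291. 104.] tool [71. 22. 57.]
ball? [191, 100, 10, 124, 693] [196. 172.] tool [ 24. -41.  50.]
29.075 [487.9  -3.9 154.3] [6.5 3.3 2.2]
wrist 12442 pitch deg mouth-down + -9.25 rollslope 0.1 floor z below tcp 75.3 x 0.0 92.0 res 6.15
29.125 [487.9  -3.9 154.3] [7.2 2.8 2. ] 33.7
```

View pics/w_d5.png

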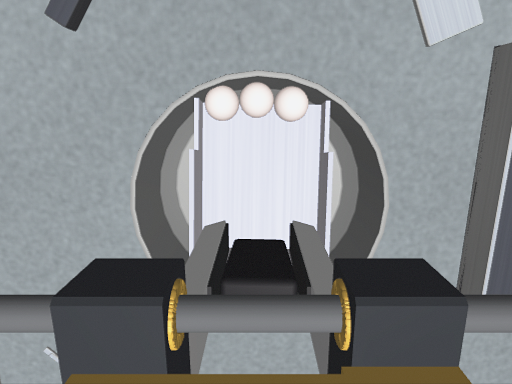

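The balls are at the lip against the bowl wall, at (221,103), (256,100) and (291,104). I'll pull the scoop back so they drop in.

Request:
{"method": "jog_arm", "body": {"motion": [{"tx":-4,"ty":0,"tz":-1,"roll":0},{"tx":-8,"ty":0,"tz":-1,"roll":0},{"tx":-10,"ty":0,"tz":-1,"roll":0},{"tx":-10,"ty":0,"tz":0,"roll":0},{"tx":-8,"ty":0,"tz":0,"roll":0},{"tx":-5,"ty":0,"tz":0,"roll":0},{"tx":0,"ty":0,"tz":0,"roll":0},{"tx":0,"ty":0,"tz":0,"roll":0},{"tx":0,"ty":0,"tz":0,"roll":0}]}}

```text
clock: 30.3
tcp_pos: [531.1, -4.2, 155.8]
eef_rot: [[-1.0, 0.001, -0.001], [0.001, 1.0, -0.0], [0.001, -0.0, -1.0]]
contact_force: [-4.3, -1.0, -3.8]
gripper_width: 33.7
```

```bash
python3 st.py e1;python3 -c "
from tilt import *
tilt(('wrist',),'e2')"
```

```text
ball? [191, 0, 134, 24, 785] [257.   8.] tool [130.  -1.  56.]
ball? [190, 88, 10, 121, 443] [195. 155.] tool [ 36. -42.  52.]
30.3 [531.1  -4.2 155.8] [-4.3 -1.  -3.8]
wrist 9389 pitch deg mouth-down + 4.96 rollslope 0.06 floor z below tcp 66.6 x 0.0 79.0 res 0.5
30.35 [531.1  -4.2 155.8] [-4.1 -1.1 -4.5] 33.9
```

View pics/w_e1.png

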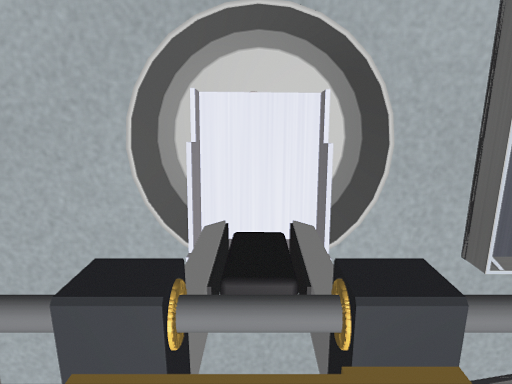

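The pan is empty, so the balls must be in the bowl underneath it. I'll ease forward, lift out and check.

Request:
{"method": "jog_arm", "body": {"motion": [{"tx":4,"ty":0,"tz":-2,"roll":0},{"tx":2,"ty":0,"tz":-8,"roll":0},{"tx":0,"ty":0,"tz":-15,"roll":0},{"tx":0,"ty":0,"tz":-20,"roll":0},{"tx":0,"ty":0,"tz":-20,"roll":0},{"tx":0,"ty":-15,"tz":-10,"roll":0},{"tx":-4,"ty":-40,"tz":0,"roll":0},{"tx":-6,"ty":-50,"tz":0,"roll":0},{"tx":-8,"ty":-50,"tz":0,"roll":0},{"tx":-8,"ty":-50,"tz":0,"roll":0},{"tx":-8,"ty":-40,"tz":0,"roll":0},{"tx":-8,"ty":-23,"tz":0,"roll":0},{"tx":0,"ty":0,"tz":0,"roll":0},{"tx":0,"ty":0,"tz":0,"roll":0}]}}

```text
clock: 32.15
tcp_pos: [566.8, -272.1, 231.0]
eef_rot: [[-1.0, 0.001, -0.0], [0.001, 1.0, 0.0], [0.0, 0.0, -1.0]]
contact_force: [-0.3, -0.4, -1.6]
gripper_width: 33.5
```

Run:
```python
from tilt import *
tilt(('wrist',),'f1')
s,p,d=cap('top'); cv2.imwrite('pics/top_f.png',cv2.resize(p[120:290,190:460,::-1],None,fx=2.5,fy=2.5))
for k in bot.mark_of('ball1_center','top')[:5]: print(round(k['score'],2),np.round(k['uv']),atz('top',s,k['uv'],48).round(0))
```

```text
wrist 9324 pitch deg mouth-down + 5.15 rollslope 0.01 floor z below tcp 66.8 x 0.0 79.0 res 0.5
32.15 [ 566.8 -272.1  231. ] [-0.3 -0.4 -1.6] 33.5
```

View pics/top_f.png

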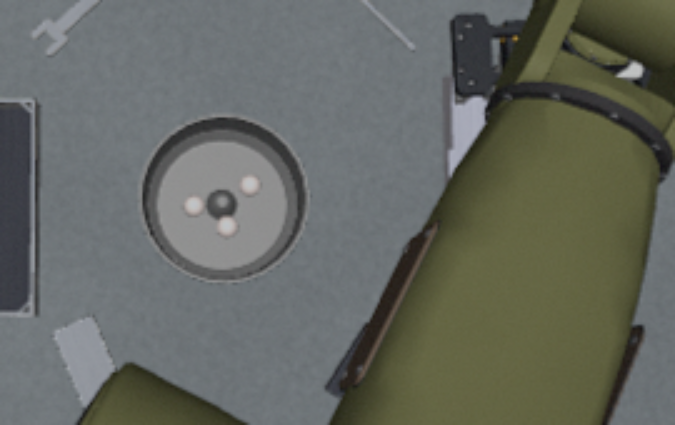

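All three balls lie in the bowl around the cone, at (194,205), (228,227) and (250,184) in the crop. Next I set the scoop down on its original spot.

Request:
{"method": "jog_arm", "body": {"motion": [{"tx":0,"ty":0,"tz":20,"roll":0},{"tx":0,"ty":0,"tz":35,"roll":0},{"tx":0,"ty":0,"tz":40,"roll":0},{"tx":0,"ty":0,"tz":30,"roll":0},{"tx":0,"ty":0,"tz":15,"roll":0},{"tx":0,"ty":0,"tz":8,"roll":0},{"tx":0,"ty":0,"tz":3,"roll":0},{"tx":0,"ty":0,"tz":2,"roll":0},{"tx":0,"ty":0,"tz":2,"roll":0},{"tx":0,"ty":0,"tz":2,"roll":0},{"tx":0,"ty":0,"tz":1.5,"roll":0},{"tx":0,"ty":0,"tz":1,"roll":0},{"tx":0,"ty":0,"tz":0,"roll":0},{"tx":0,"ty":0,"tz":0,"roll":0}]}}

```text
clock: 34.05
tcp_pos: [568.8, -272.8, 73.7]
eef_rot: [[-1.0, 0.001, 0.005], [0.001, 1.0, -0.002], [-0.005, -0.002, -1.0]]
contact_force: [5.3, -1.1, 8.7]
gripper_width: 33.8
```

```bash
python3 -c "
from tilt import *
tilt(('wrist',),'g1')"
```

```text
wrist 10782 pitch deg mouth-down + 3.92 rollslope -0.08 floor z below tcp 65.8 x 0.0 96.0 res 0.58
34.05 [ 568.8 -272.8   73.7] [ 5.3 -1.1  8.7] 33.8
```

Request:
{"method": "jog_arm", "body": {"motion": [{"tx":0,"ty":0,"tz":1,"roll":0},{"tx":0,"ty":0,"tz":1,"roll":0},{"tx":0,"ty":0,"tz":1,"roll":0},{"tx":0,"ty":0,"tz":1,"roll":0},{"tx":0,"ty":0,"tz":0,"roll":0},{"tx":0,"ty":0,"tz":0,"roll":0}]}}

```text
clock: 34.85
tcp_pos: [568.6, -272.8, 69.5]
eef_rot: [[-1.0, 0.001, 0.004], [0.001, 1.0, -0.002], [-0.004, -0.002, -1.0]]
contact_force: [5.5, -1.2, 7.2]
gripper_width: 33.7
```

```bash
python3 -c "
from tilt import *
tilt(('wrist',),'g2')"
```

```text
wrist 10575 pitch deg mouth-down + 1.11 rollslope -0.11 floor z below tcp 65.1 x 0.0 95.0 res 0.53
34.85 [ 568.6 -272.8   69.5] [ 5.5 -1.2  7.2] 33.7
```

Request:
{"method": "jog_arm", "body": {"motion": [{"tx":0,"ty":0,"tz":1,"roll":0},{"tx":0,"ty":0,"tz":0.7,"roll":0},{"tx":0,"ty":0,"tz":0,"roll":0}]}}

```text
clock: 35.28
tcp_pos: [568.5, -272.8, 67.7]
eef_rot: [[-1.0, 0.001, 0.004], [0.001, 1.0, -0.002], [-0.004, -0.002, -1.0]]
contact_force: [3.2, 0.2, 6.7]
gripper_width: 33.7
```

Request:
{"method": "jog_arm", "body": {"gripper": 0, "motion": [{"tx":0,"ty":0,"tz":0,"roll":0},{"tx":0,"ty":0,"tz":0,"roll":0},{"tx":0,"ty":0,"tz":0,"roll":0},{"tx":0,"ty":0,"tz":0,"roll":0},{"tx":0,"ty":0,"tz":0,"roll":0},{"tx":0,"ty":0,"tz":0,"roll":0},{"tx":0,"ty":0,"tz":0,"roll":0},{"tx":0,"ty":0,"tz":-5,"roll":0},{"tx":0,"ty":0,"tz":-20,"roll":0},{"tx":0,"ty":0,"tz":-40,"roll":0},{"tx":0,"ty":0,"tz":-50,"roll":0},{"tx":0,"ty":0,"tz":-50,"roll":0},{"tx":20,"ty":0,"tz":-50,"roll":0},{"tx":30,"ty":0,"tz":-40,"roll":0},{"tx":20,"ty":0,"tz":0,"roll":0},{"tx":0,"ty":0,"tz":0,"roll":0},{"tx":0,"ty":0,"tz":0,"roll":0}]}}

```text
clock: 37.4
tcp_pos: [497.5, -272.1, 321.0]
eef_rot: [[-1.0, 0.001, -0.0], [0.001, 1.0, 0.0], [0.0, 0.0, -1.0]]
contact_force: [0.7, -0.3, -0.3]
gripper_width: 94.0
```

Run:
```python
from h import *
s,p,d=cap('wrist');P=cloud('wrist',s,d);cv2.imwrite('pics/w_end.png',p[...,::-1])
def reg(z0,z1): return (d>0)&(P[...,0]>430)&(P[...,0]<640)&(P[...,1]>-350)&(P[...,1]<-190)&(P[...,2]>z0)&(P[...,2]<z1)
q=P[reg(105,130)];print('handle top',len(q),q.mean(0).round(1),np.percentile(q[:,2],[5,50,95]).round(1))
q=P[reg(12,60)];print('walls',cv2.minAreaRect(q[:,:2].astype(np.float32)))
q=P[(d>0)&(P[...,0]>480)&(P[...,0]<545)&(abs(P[...,1]+273)<30)&(P[...,2]<15)&(P[...,2]>-10)];A=np.c_[q[:,:2],np.ones(len(q))];print('pan floor slope deg',np.degrees(np.linalg.lstsq(A,q[:,2],rcond=None)[0][:2]).round(2),'z',q[:,2].mean().round(1))
print(s['clock'],s['tcp_pos'].round(1),s['contact_force'].round(1),s['gripper_width'])
s,p,d=cap('top');P=cloud('top',s,d)
m=(d>0)&(p.min(2)>170)&(np.hypot(P[...,0]-487,P[...,1]+4)<85);k,l,st,c=cv2.connectedComponentsWithStats(m.astype(np.uint8))
for i in range(1,k):
  if st[i,4]>8: print('ball',st[i,4],atz('top',s,c[i],48).round(0),P[l==i][:,2].max().round(0))
```

```text
handle top 452 [ 580.9 -272.1  114. ] [108.2 114.7 116.3]
walls ((537.1160888671875, -271.2517395019531), (92.07162475585938, 110.66416931152344), 89.04429626464844)
pan floor slope deg [0.46 0.  ] z 2.6
37.4 [ 497.5 -272.1  321. ] [ 0.7 -0.3 -0.3] 94.04682771350315
ball 25 [508. -36.  48.] 62.0
ball 24 [485.  28.  48.] 62.0
ball 25 [461.  -8.  48.] 62.0
```

The scoop stands flat: pan floor at 2.6 mm with a slope under 0.5°, and handle top at 115 mm. All three balls are in the bowl, with tops at 62 mm. The gripper is open and clear, so I'm handing in.

```bash
python3 -c "
from workcell import bot
print(bot.close_job())"
```

```text
the job is handed in; nothing more can be done
None
```

The job is done and handed in at about 37.5 s of the 67 s allowed. `close_job` reports no verdict, so the results below are my own checks.

**How it was done:**
- **Grip:** I gripped the scoop across its 34 mm width, not the suggested 18 mm, so it could pivot in the jaws, because the arm cannot tilt.
- **Scooping:** I pushed all three balls onto the pan against the tray's near wall. I then pressed the front of the pan on the tray rim to tilt the mouth up 4°, which rolled them to the back.
- **Tipping:** I carried them over the polisher, lowered the pan into the bowl and pressed the lip on the inner wall until they rolled to the mouth. Pulling the scoop back dropped them in.
- **Setting down:** I put the scoop back close to its original spot on the bench, pressed it level and let go.

**Last checks:**
- **Balls:** all three are in the bowl, 30–40 mm from its axis, with their tops at 62 mm, below the 100 mm rim.
- **Scoop:** it stands flat on the bench, with the pan floor at 2.6 mm and sloping under 0.5°, and the handle top at 115 mm. That puts the grip point at about 88 mm.
- **Robot:** the gripper is open and well clear, with no contact force beyond sensor noise.

**What disagreed:**
- **Lost tilt:** the first tilt I set in the scoop was mostly undone when it pushed the balls against the wall, so I redid it on the tray rim.
- **Bad reading:** one pitch reading during tipping (−9°) was spoiled by the balls in view, so I went by the picture instead.

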